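# Scoop ball knobs from a sloping chute into a pot

### The job

Take the scoop by its handle, scoop at least three of the five red ball knobs out of the sloping chute, and tip them into the blue pot, without handling the knobs with the fingers. Any knob not put in the pot must stay in the chute. Then lay the scoop flat on the bench, right way up, and leave the pot standing and the glue bottle, tin and hand plane undisturbed.

Things in the scene. Friction and masses are not known exactly. Their poses are not given: they have to be found in the camera images.
- chute: sloping plywood knob chute fixed to the bench, 126 mm wide over all. Origin: on the bench under its middle; z up; low, closed end to its own -x (towards the robot), high end at +x open. Flat floor 90 mm long, rising at 25 deg from the low corner (x -30, z 20 mm) to the open upper edge (x 52, z 58 mm). Inner width 110 mm (y -55 to 55); side walls 8 mm thick, 46 mm off the floor
- chute_corner (a point): middle of the chute's low inner corner line, where the floor meets the end board; axes as the chute's. From here a short end board rises at 35 deg from level towards -x (120 deg to the floor) for 22 mm, and there meets a plain upright board (inner face at chute x -48 mm) whose top is 95 mm above the bench
- scoop: loose aluminium scoop with dark wooden handle, about 0.18 kg. Origin: underside, under the middle of its flat blade; z up when it lies flat; nose (open end) to its own -x, handle to +x. Blade 90 mm long (x -45 to 45), 100 mm wide, inner width 95 mm, sheet 2.5 mm thick; side walls 36 mm tall from x -5 mm back, 20 mm tall at x -20 to -5, none further forward; back wall 56 mm tall
- scoop_nose (a point): middle of the nose's lower edge (scoop x -45 mm, z 0); axes as the scoop's
- scoop_bowl (a point): the middle of the scoop's bowl (scoop x 0, y 0, z 15 mm)
- scoop_grip (a point): a good point to grip the handle, on its centre line (scoop x 65 mm, z 43 mm); axes as the scoop's. The handle is a straight bar along the scoop's x from x 45 to 140 mm, 22 mm wide (y), 26 mm tall, flat-sided, centre line 43 mm above the underside; grip it firmly (50 N or more), a light grip lets the scoop swivel
- pot: loose round blue pot, open at the top, about 0.35 kg, mouth 130 mm across (somewhat narrower at the base), 85 mm tall, wall 4 mm. Origin: centre of its underside; z up
- pot_middle (a point): the middle of the pot's inside, on its axis 40 mm above its underside
- glue: bystander: yellow glue bottle with a red cap, 60 mm across, 150 mm tall, standing; origin under its base
- tin: bystander: closed green tin with a paper label, 84 mm across, 90 mm tall, standing; origin under its base
- plane: bystander: wooden hand plane 200 mm long (its x), 55 mm wide, up to about 85 mm tall; origin under its middle
- knob1: red ball knob for jig handles, polished slippery plastic, a plain ball 25 mm across that rolls, 11 g, with a small brass dot; origin at its centre. The five knobs lie loose at the low end of the chute, three spread along the corner and two just behind them
- knob2: red ball knob for jig handles, polished slippery plastic, a plain ball 25 mm across that rolls, 11 g; as knob1, origin at its centre
- knob3: red ball knob for jig handles, polished slippery plastic, a plain ball 25 mm across that rolls, 11 g; as knob1, origin at its centre
- knob4: red ball knob for jig handles, polished slippery plastic, a plain ball 25 mm across that rolls, 11 g; as knob1, origin at its centre
- knob5: red ball knob for jig handles, polished slippery plastic, a plain ball 25 mm across that rolls, 11 g; as knob1, origin at its centre

How it is judged:
By the outcome, as a careful person would: the job done as asked, in the order asked, and still so for the second after the job is handed in, with the robot touching nothing.
It also fails if it takes over 72 s, if anything falls off the work surface, if the arm or the gripper's body presses on something with over 40 N, if the wrist force passes 120 N, or if a joint passes its speed limit or range.

### The arm

A 6-joint arm with a two-finger parallel gripper is mounted at the origin on the work surface. World frame = base frame: x ahead of the robot, y to its left, z up, the work surface at z = 0. Lengths are in m, angles in rad, forces in N, time in s.
With the tool pointing down it reaches from about 0.225 to 0.875 m from the base axis. Payload 3.4 kg.
Tool frame: the origin (TCP) lies at the very end of the fingers, on their centre line; the grasp point (between the pads) lies manip.grip_point_offset behind it (manip.grip_point_offset is the distance from the TCP to the grasp point, in m); z points along the fingers, y is the line along which they close (so a half turn about z gives the same grasp; the last joint's range is limited). The gripper opens to 85 mm and grips with 20 to 120 N. Pads are 22 mm wide; open, the fingers measure 114 mm over their backs; the gripper's body (76 mm by 85 mm) begins 54 mm behind the grasp point. The pads swing forward as they close: fully open they stand 13 mm farther back than shut.
Start: joints at [-1.467, 0.276, 1.505, -0, 1.361, -0.121], TCP at [0.128, -0.561, 0.231] pointing down, gripper open.
Joint ranges: [-2.89, 2.89], [-0.75, 2.08], [0.22, 2.7], [-1.18, 4.32], [0.11, 2.71], [-2.7, 2.7]. Speed limits (rad/s): [2.57, 2.57, 3.14, 3.14, 3.14, 3.14].

### API

Orientations are given as a unit quaternion [w, x, y, z].
In Python, from rig import manip gives the robot as it stands.
- The arm moves only by the shell command python3 -m pendant 'ROWS' [FORCE]. ROWS is JSON, a list of rows, each an object of numbers: "jaw": the opening, from -1 (shut) to 1 (fully open); "tx", "ty", "tz": the shift along the world's x, y, z in cm; "ax", "ay", "az": the turn, a rotation vector about the world's x, y, z in degrees. In form: [{"jaw": .., "tx": .., "ty": .., "tz": .., "ax": .., "ay": .., "az": ..}, ...]. A call has 1 to 10 rows; each row is the pose to reach, as a shift and turn from the pose commanded when the call began; what a row does not reach only later rows make up. A row lasts 1/8 s, in which the tool goes at most 62.5 mm and 10.7 degrees, less where a joint would pass 70% of its speed; a pose out of reach is approached as far as the arm can. A call with a gripper value outside its range is refused whole. The fingers move at their own pace and stop on an object; FORCE is the grip in N (left out, the last holds). Time passes only in rows, so rows that repeat a pose let the fingers close. It gives the time, the measured TCP pose, the force, the opening and the grip force at its end, in the units of the state.
- manip.get_state(): the state, without advancing time (a new reading comes with each control period).
- manip.get_image(name): name is "scene" or "top"; returns a dict with "pixels" (400x640x3 uint8, blue, green, red), "depth" (400x640 float32, m along the optical axis (not along the pixel's ray), 0 where there is no reading), "fx", "fy", "cx", "cy" (pixels), "pose" (4x4, takes a point from camera to world coordinates). Camera axes: x right, y down, z forward; pixel columns grow to the right and rows downward; lengths in m; the calibration is good to about 2 mm. A picture is of the moment at which its call begins.
- manip.sign_off(): hands the job in; it is judged then, once.
The state is a dict: "clock": time; "qpos": joint angles; "qd": joint speeds; "effort": joint torques, N m; "position": TCP position; "ee_rot": TCP orientation; "contact_force": force on the tool from outside, world axes, zero at the start; "moment": the same for the moment, N m; "width": finger opening in m; "gripper_force": force on a finger pad.
Only numpy, scipy, OpenCV 4.12 (cv2) and the standard library are available. Lean on these libraries where they do the work, as an engineer would, in place of code of your own. Each camera call takes 0.05 s, during which the arm holds its last target. There are 200 camera calls.

## Working session

There is one attempt and no reset: what is moved stays moved. The work goes in short steps, Python scripts to look and compute and a shell command to move; the robot and the scene stay as the last step left them, time stands still between calls to the robot, and variables do not carry over. Pictures are saved under pics/ and viewed, at most 12 in all, crops included, and the job is handed in when it is done.

```bash
mkdir -p pics; ls; python3 - <<'E'
from rig import manip
import cv2,numpy as np
for n in("scene","top"):
    im=manip.get_image(n); cv2.imwrite(f"pics/{n}0.png",im["pixels"]); print(n,im["fx"],im["fy"],im["cx"],im["cy"]); print(np.round(im["pose"],3))
    np.savez(f"{n}0.npz",**im)
print(manip.get_state(),manip.grip_point_offset)
E
```

```text
pics
scene 481.2992890016878 481.2992890016878 317.25971585546534 195.03403372507876
[[ 0.76   0.372 -0.533  1.363]
 [ 0.65  -0.453  0.61  -0.857]
 [-0.014 -0.81  -0.586  1.005]
 [ 0.     0.     0.     1.   ]]
top 481.27002704448284 481.27002704448284 325.67458422954905 196.85611176094255
[[-0.025 -0.983  0.183  0.322]
 [-1.     0.028  0.011  0.098]
 [-0.016 -0.182 -0.983  1.256]
 [ 0.     0.     0.     1.   ]]
{'clock': 0.1, 'qpos': array([-1.46702217e+00,  2.76508558e-01,  1.50601721e+00, -4.63045003e-06,
        1.36071582e+00, -1.21037572e-01]), 'qd': array([-1.50629519e-03,  5.44858375e-04, -4.31399309e-03,  5.59936580e-04,
       -7.05476475e-05, -1.39775791e-03]), 'effort': array([ 1.01558358e-03, -4.17699873e+01, -2.46404099e+01, -2.00535028e-04,
        5.80925698e-03, -4.44445931e-06]), 'position': array([ 0.12810221, -0.56005245,  0.2305352 ]), 'ee_rot': array([-8.24455737e-04,  9.93688718e-01,  1.12169745e-01,  4.85263119e-06]), 'contact_force': array([-0.15204812, -0.75303506,  0.46856637]), 'moment': array([-0.03584417,  0.02657089,  0.02324479]), 'gripper_force': 0.0, 'width': 0.08544229413389577} 0.0187
```

View pics/top0.png

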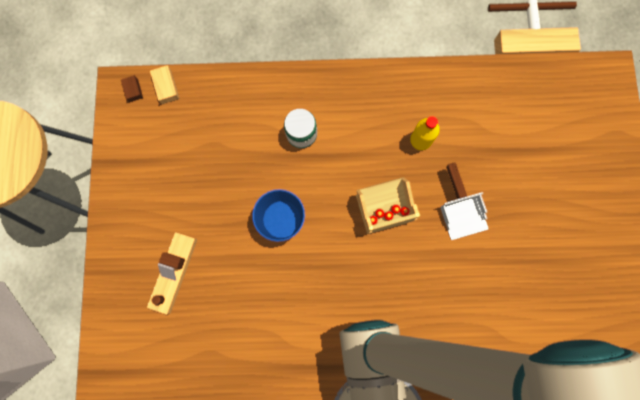

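View pics/scene0.png

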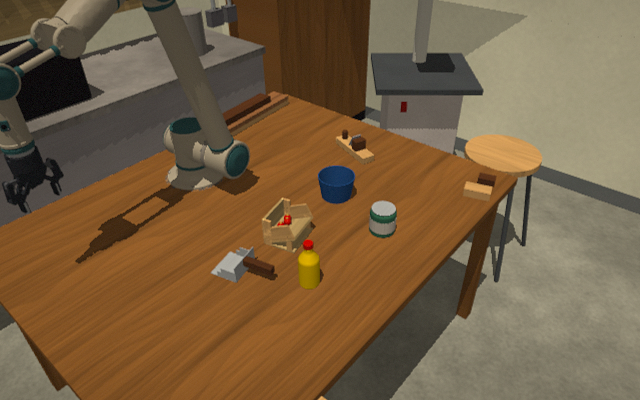

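The top view shows the pot at (278,216), chute at (388,206) with knobs near (372–405,213), scoop blade at (465,217) with its handle up to (453,165), glue at (425,135), tin at (300,128) and plane at (172,273). The scene view agrees.

```bash
cat > h.py <<'E'
import numpy as np,cv2
def load(n): return dict(np.load(n))
def pts(im):
    v,u=np.mgrid[:400,:640]; d=im["depth"]
    p=np.stack([(u-im["cx"])*d/im["fx"],(v-im["cy"])*d/im["fy"],d],-1)
    return p@im["pose"][:3,:3].T+im["pose"][:3,3]
def ray(im,u,v,z):
    r=im["pose"][:3,:3]@np.array([(u-im["cx"])/im["fx"],(v-im["cy"])/im["fy"],1]); o=im["pose"][:3,3]
    return o+r*(z-o[2])/r[2]
E
python3 - <<'E'
from h import *
im=load("top0.npz");P=pts(im);px=im["pixels"].astype(int);hsv=cv2.cvtColor(im["pixels"],cv2.COLOR_BGR2HSV)
H,S,V=[hsv[...,i].astype(int) for i in range(3)]
Z=P[...,2]
def box(u0,u1,v0,v1):
    m=np.zeros((400,640),bool);m[v0:v1,u0:u1]=1;return m
# bench check
print("bench",np.median(Z[box(350,450,250,300)]))
sc=box(435,495,155,245)
blade=sc&(S<60)&(V>120)
hd=sc&(Z>.035)&~(S<60)&(V<140)
def rect(m,name,n=1):
    q=P[m][:,:2].astype(np.float32)
    r=cv2.minAreaRect(q*1000);print(name,m.sum(),"rect",np.round(r,1).tolist() if 0 else r,"mean",P[m].mean(0).round(4),"z",np.percentile(Z[m],[5,50,95]).round(3))
rect(blade,"blade");rect(blade&(Z<.012),"floor");rect(hd,"handle")
q=P[hd&(Z>.045)];l=cv2.fitLine(q[:,:2].astype(np.float32),cv2.DIST_HUBER,0,.01,.01).ravel();print("handle line",l,np.degrees(np.arctan2(l[1],l[0])))
ch=box(350,425,172,240)
rim=ch&(Z>.075);rect(rim,"chute high")
rect(ch&(Z>.02),"chute all")
red=ch&((H<6)|(H>174))&(S>170)&(V>90);rect(red,"red")
pot=box(245,315,180,250)&(H>100)&(H<125)&(S>120);rect(pot,"pot");rect(pot&(Z>.07),"rim")
for n,b in(("glue",box(405,445,110,155)),("tin",box(280,320,105,150)),("plane",box(140,200,230,320))): rect(b&(Z>.03),n)
A=im["pixels"][150:250,345:500];cv2.imwrite("pics/crop.png",cv2.resize(A,None,fx=5,fy=5,interpolation=cv2.INTER_CUBIC))
E
```

```text
bench 0.0004687016718601944
blade 1430 rect ((440.5064697265625, -95.66275024414062), (100.39739227294922, 443.1786804199219), 18.765714645385742) mean [ 0.4913 -0.2474  0.0146] z [-0.001  0.003  0.041]
floor 1224 rect ((489.3145751953125, -252.39730834960938), (103.56047058105469, 104.30411529541016), 4.20092248916626) mean [ 0.4883 -0.2508  0.003 ] z [-0.001  0.003  0.008]
handle 336 rect ((446.2862548828125, -86.75239562988281), (84.1845703125, 437.65301513671875), 44.88364791870117) mean [ 0.5785 -0.2187  0.0573] z [0.04  0.055 0.06 ]
handle line [ 0.968227    0.25007287  0.57130677 -0.22238216] 14.481824
chute high 510 rect ((470.26739501953125, 19.324142456054688), (138.76214599609375, 306.27325439453125), 37.72410583496094) mean [ 0.4942 -0.0406  0.1367] z [0.077 0.094 0.101]
chute all 2364 rect ((475.8153381347656, 21.233810424804688), (150.6284942626953, 309.6763000488281), 37.58488845825195) mean [ 0.5208 -0.041   0.0648] z [0.028 0.049 0.097]
red 184 rect ((435.3154602050781, 18.2708740234375), (59.9355583190918, 271.0638732910156), 42.475341796875) mean [ 0.4993 -0.0487  
[... 158 characters left out ...]
 0.2355 0.0344] z [0.002 0.009 0.085]
rim 344 rect ((453.2825927734375, 170.5487518310547), (273.32037353515625, 124.96145629882812), 53.43901824951172) mean [0.495  0.2347 0.1152] z [0.072 0.082 0.089]
glue 641 rect ((531.2044677734375, -19.93603515625), (58.986759185791016, 477.21929931640625), 53.57862854003906) mean [ 0.689  -0.1376  0.1188] z [0.04  0.102 0.152]
tin 972 rect ((544.6915893554688, 158.13246154785156), (454.33526611328125, 83.43042755126953), 4.685926914215088) mean [0.7217 0.172  0.0872] z [0.045 0.089 0.094]
plane 1263 rect ((305.95654296875, 331.30828857421875), (430.8724060058594, 198.81292724609375), 70.97488403320312) mean [0.3679 0.4995 0.0698] z [0.03  0.035 0.078]
```

View pics/crop.png

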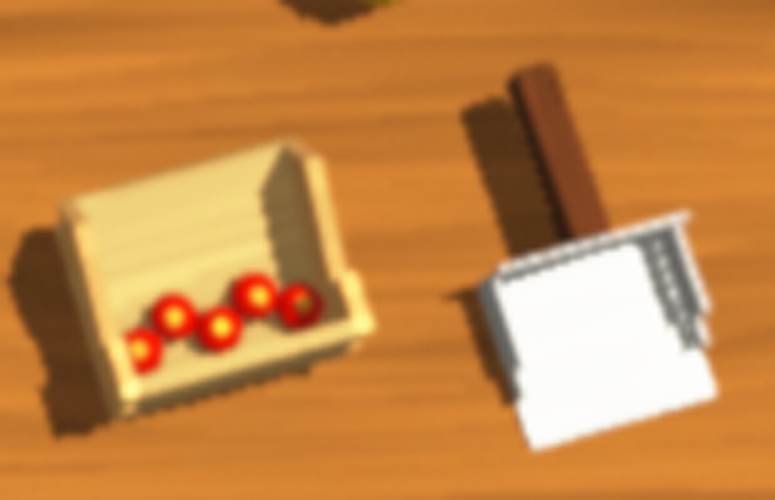

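The crop shows the nose's lower edge running from (532,451) to (717,396). The handle's far end is at (510,75)–(553,65). The chute's upper edge is near (75,205)–(290,143), its near board top near (122,405)–(372,325), and the five knobs run along the low end.

```bash
python3 - <<'E'
from h import *
im=load("top0.npz");P=pts(im);ok=im["depth"]>0
hsv=cv2.cvtColor(im["pixels"],cv2.COLOR_BGR2HSV);H,S,V=[hsv[...,i].astype(int) for i in range(3)];Z=P[...,2]
c=lambda u,v,z:ray(im,345+(u+.5)/5-.5,150+(v+.5)/5-.5,z)[:2].round(4)
print("nose",c(532,451,0),c(717,396,0));print("handle end",c(510,75,.056),c(553,65,.056),"mid",c(570,240,.056),c(608,230,.056))
print("backwall",c(495,275,.056),c(690,215,.056))
print("chute near top",c(122,412,.095),c(372,328,.095))
def box(u0,u1,v0,v1):
    m=np.zeros((400,640),bool);m[v0:v1,u0:u1]=1;return m&ok
def rect(m,n):
    q=P[m];print(n,m.sum(),cv2.minAreaRect((q[:,:2]*1000).astype(np.float32)),"med",np.median(q,0).round(4))
sc=box(435,495,155,245)&(P[...,0]<.7)
rect(sc&(S<60)&(V>120)&(Z<.012),"floor");h=sc&(Z>.045)&(S>60)&(V<140)&(V>30);rect(h,"handle")
q=P[h&(abs(Z-.056)<.004)][:,:2].astype(np.float32);l=cv2.fitLine(q,cv2.DIST_HUBER,0,.01,.01).ravel();print(l,np.degrees(np.arctan2(l[1],l[0])))
ch=box(350,425,172,240)&(abs(P[...,0]-.5)<.15)
rect(ch&(Z>.088),"chute rim");rect(ch&(Z>.02),"chute all")
b=ch&(Z>.09)&(P[...,0]<.5+.1)
# floor plane
fl=ch&(Z<.062)&(Z>.03)&(S<150)&(H>12)
q=P[fl];A=np.c_[q[:,:2],np.ones(len(q))]
for _ in range(5):
    s=np.linalg.lstsq(A,q[:,2],rcond=None)[0];k=abs(A@s-q[:,2])<.003;A,q=A[k],q[k]
print("floor plane",len(q),s,np.degrees(np.arctan2(s[1],s[0])),np.degrees(np.arctan(np.hypot(s[0],s[1]))))
red=(box(350,425,172,240)&((H<6)|(H>174))&(S>150)&(V>90))
v,u=np.nonzero(red);print("red px",u.min(),u.max(),v.min(),v.max())
for k,(a,d) in enumerate([(137,350),(173,316),(217,328),(254,295),(298,306)]):print("knob",c(a,d,.04))
pot=box(245,315,180,250)&(H>100)&(H<125)&(S>120)
rect(pot&(Z>.078)&(Z<.095),"rim")
for n,b in(("glue",box(405,445,110,155)),("tin",box(280,320,105,150)),("plane",box(140,200,230,320))): rect(b&(Z>.03),n)
E
```

```text
nose [ 0.4324 -0.2107] [ 0.4585 -0.3088]
handle end [ 0.6199 -0.1996] [ 0.6246 -0.2219] mid [ 0.5334 -0.2237] [ 0.538  -0.2432]
backwall [ 0.5165 -0.1847] [ 0.5445 -0.285 ]
chute near top [0.4481 0.0087] [ 0.4858 -0.1142]
floor 1224 ((489.3145751953125, -252.39730834960938), (103.56047058105469, 104.30411529541016), 4.20092248916626) med [ 0.4878 -0.2502  0.003 ]
handle 298 ((579.8854370117188, -221.26174926757812), (90.28260803222656, 20.991836547851562), 13.61237907409668) med [ 0.579  -0.2205  0.0558]
[ 0.97091687  0.2394168   0.57367957 -0.22252221] 13.852121
chute rim 342 ((515.4027709960938, -42.08509826660156), (94.83355712890625, 126.54878234863281), 14.271651268005371) med [ 0.482  -0.0541  0.0951]
chute all 2344 ((522.9949340820312, -39.99115753173828), (113.50811004638672, 126.88987731933594), 14.29746150970459) med [ 0.5238 -0.0426  0.0489]
floor plane 376 [ 0.29443646  0.07157594 -0.11291827] 13.663271492313392 16.85741018492728
red px 372 408 205 223
knob [ 0.4855 -0.0044]
knob [ 0.5025 -0.0235]
knob [ 0.4957 -0.0456]
knob [ 0.5122 -0.0653]
knob [ 0.5059 -0.0873]
rim 236 ((497.5247497558594, 230.3146209716797), (124.9946517944336, 124.59809875488281), 55.30889892578125) med [0.4835 0.2463 0.084 ]
glue 631 ((701.5603637695312, -145.6442413330078), (59.093624114990234, 52.90043640136719), 55.02710723876953) med [ 0.6936 -0.1397  0.1018]
tin 968 ((729.1007690429688, 173.16981506347656), (81.74108123779297, 80.43643188476562), 84.59546661376953) med [0.7216 0.1721 0.0889]
plane 1240 ((367.29144287109375, 509.18438720703125), (54.56488037109375, 198.81292724609375), 70.974853515625) med [0.375  0.5067 0.035 ]
```

```bash
cat >> h.py <<'E'
from scipy.spatial.transform import Rotation as R
CH=np.array([.526,-.039,0]);CY=14.1
def now():
    from rig import manip
    s=manip.get_state();q=s["ee_rot"];return s["position"],R.from_quat([q[1],q[2],q[3],q[0]]),s
def scoopR(yaw,up): # scoop axes in world; up = nose-up pitch deg (x axis of scoop tilts down)
    return R.from_euler("ZY",[yaw,up],degrees=True)
TIP=np.array([.066,0,.043-.0187])  # TCP in scoop coords
FLIP=R.from_euler("X",180,degrees=True)
def delta(p,Rt):
    p0,R0,s=now();d=(p-p0)*100;r=(Rt*R0.inv()).as_rotvec(degrees=True)
    print("t%.1f tx %.2f ty %.2f tz %.2f ax %.1f ay %.1f az %.1f"%(s["clock"],*d,*r))
def scoop(nose,yaw,up):
    Rs=scoopR(yaw,up);delta(np.asarray(nose)+Rs.apply(TIP-[-.045,0,0]),Rs*FLIP)
def chute(x,y,z,up): # nose in chute coords (m)
    c,s=np.cos(np.radians(CY)),np.sin(np.radians(CY))
    scoop(CH+[c*x-s*y,s*x+c*y,z],CY,up)
E
python3 -c "
from h import *
delta(np.array([.554,-.2278,.12]),scoopR(14.1,0)*FLIP)
delta(np.array([.554,-.2278,.025]),scoopR(14.1,0)*FLIP)"
python3 -m pendant '[{"jaw":1,"tx":5,"ty":4,"az":0},{"jaw":1,"tx":10,"ty":8},{"jaw":1,"tx":15,"ty":12},{"jaw":1,"tx":20,"ty":16},{"jaw":1,"tx":24,"ty":19},{"jaw":1,"tx":28,"ty":22,"tz":-3,"az":1.2},{"jaw":1,"tx":33,"ty":26,"tz":-5,"az":1.2},{"jaw":1,"tx":38,"ty":30,"tz":-8,"az":1.2},{"jaw":1,"tx":42.6,"ty":33.2,"tz":-10,"az":1.2},{"jaw":1,"tx":42.6,"ty":33.2,"tz":-11,"az":1.2}]' 60
python3 -m pendant '[{"jaw":1}]'
python3 -c "
from h import *
delta(np.array([.554,-.2278,.025]),scoopR(14.1,0)*FLIP)"
```

```text
t0.1 tx 42.59 ty 33.23 tz -11.05 ax -0.1 ay -0.0 az 1.2
t0.1 tx 42.59 ty 33.23 tz -20.55 ax -0.1 ay -0.0 az 1.2
t0.1 tx 42.59 ty 33.23 tz -20.55 ax -0.1 ay -0.0 az 1.2invalid input at $[0]: expected keys jaw, tx, ty, tz, ax, ay, az
invalid input at $[0]: expected keys jaw, tx, ty, tz, ax, ay, az
```

```bash

python3 -m pendant '[{"jaw":1,"tx":5,"ty":4,"tz":0,"ax":0,"ay":0,"az":0},{"jaw":1,"tx":10,"ty":8,"tz":0,"ax":0,"ay":0,"az":0},{"jaw":1,"tx":15,"ty":12,"tz":0,"ax":0,"ay":0,"az":1},{"jaw":1,"tx":20,"ty":16,"tz":0,"ax":0,"ay":0,"az":1},{"jaw":1,"tx":24,"ty":19,"tz":0,"ax":0,"ay":0,"az":1.2},{"jaw":1,"tx":28,"ty":22,"tz":-3,"ax":0,"ay":0,"az":1.2},{"jaw":1,"tx":33,"ty":26,"tz":-5,"ax":0,"ay":0,"az":1.2},{"jaw":1,"tx":38,"ty":30,"tz":-8,"ax":0,"ay":0,"az":1.2},{"jaw":1,"tx":42.6,"ty":33.2,"tz":-10,"ax":0,"ay":0,"az":1.2},{"jaw":1,"tx":42.6,"ty":33.2,"tz":-11,"ax":0,"ay":0,"az":1.2}]' 60
python3 -m pendant '[{"jaw":1,"tx":0,"ty":0,"tz":0,"ax":0,"ay":0,"az":0},{"jaw":1,"tx":0,"ty":0,"tz":0,"ax":0,"ay":0,"az":0}]'
python3 - <<'E'
from h import *
from rig import manip
im=manip.get_image("scene");cv2.imwrite("pics/s1.png",im["pixels"][100:320,100:400].repeat(2,0).repeat(2,1))
delta(np.array([.554,-.2278,.025]),scoopR(14.1,0)*FLIP)
E
```

```text
clock: 1.35
position: [0.5561, -0.2258, 0.1195]
ee_rot: [-0.001, 0.992, 0.125, -0.0]
contact_force: [-0.9, 0.1, -1.0]
width: 0.0854
gripper_force: 0.0
clock: 1.6
position: [0.5533, -0.2296, 0.1219]
ee_rot: [0.0, 0.993, 0.122, -0.0]
contact_force: [0.1, 0.3, -0.6]
width: 0.0856
gripper_force: 0.0
t1.6 tx 0.06 ty 0.21 tz -9.72 ax 0.1 ay 0.0 az 0.1
```

View pics/s1.png

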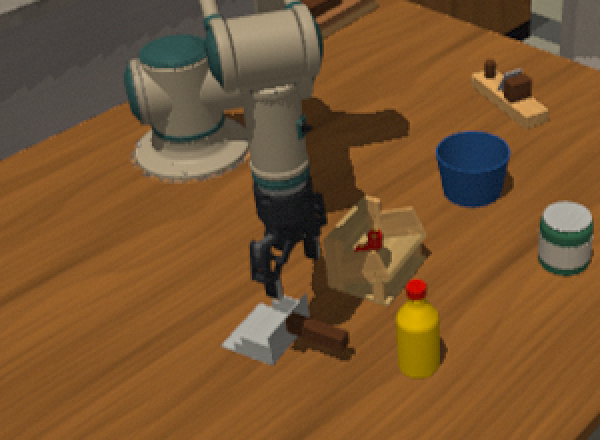

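The gripper hangs over the handle root, with the fingers at about (275,265) and the handle at (320,330), and nothing is in the way. Next I descend and grip.

```bash

python3 -m pendant '[{"jaw":1,"tx":0,"ty":0.2,"tz":-3,"ax":0,"ay":0,"az":0},{"jaw":1,"tx":0,"ty":0.2,"tz":-6,"ax":0,"ay":0,"az":0},{"jaw":1,"tx":0,"ty":0.2,"tz":-8,"ax":0,"ay":0,"az":0},{"jaw":1,"tx":0,"ty":0.2,"tz":-9.6,"ax":0,"ay":0,"az":0},{"jaw":1,"tx":0,"ty":0.2,"tz":-9.6,"ax":0,"ay":0,"az":0},{"jaw":-1,"tx":0,"ty":0.2,"tz":-9.6,"ax":0,"ay":0,"az":0},{"jaw":-1,"tx":0,"ty":0.2,"tz":-9.6,"ax":0,"ay":0,"az":0},{"jaw":-1,"tx":0,"ty":0.2,"tz":-9.6,"ax":0,"ay":0,"az":0},{"jaw":-1,"tx":0,"ty":0.2,"tz":-9.6,"ax":0,"ay":0,"az":0},{"jaw":-1,"tx":0,"ty":0.2,"tz":-9.6,"ax":0,"ay":0,"az":0}]' 100
python3 -m pendant '[{"jaw":-1,"tx":0,"ty":0,"tz":0,"ax":0,"ay":0,"az":0},{"jaw":-1,"tx":0,"ty":0,"tz":0,"ax":0,"ay":0,"az":0},{"jaw":-1,"tx":0,"ty":0,"tz":0,"ax":0,"ay":0,"az":0}]'
python3 -m pendant '[{"jaw":-1,"tx":0,"ty":0,"tz":3,"ax":0,"ay":0,"az":0},{"jaw":-1,"tx":0,"ty":0,"tz":6,"ax":0,"ay":0,"az":0},{"jaw":-1,"tx":0,"ty":0,"tz":10,"ax":0,"ay":0,"az":0},{"jaw":-1,"tx":0,"ty":0,"tz":12,"ax":0,"ay":0,"az":0},{"jaw":-1,"tx":0,"ty":0,"tz":12,"ax":0,"ay":0,"az":0},{"jaw":-1,"tx":0,"ty":0,"tz":12,"ax":0,"ay":0,"az":0}]'
python3 - <<'E'
from h import *
# staging: above the chute's upper half, nose 45mm upslope, pitch -27, 60 mm high clearance
chute(.06,0,.17,-27)
chute(.06,0,.11,-27)
E
```

```text
clock: 2.9
position: [0.5547, -0.227, 0.0262]
ee_rot: [0.001, 0.992, 0.123, 0.001]
contact_force: [-0.4, -0.0, 4.2]
width: 0.0208
gripper_force: 97.1
clock: 3.28
position: [0.5548, -0.227, 0.0262]
ee_rot: [0.001, 0.992, 0.123, 0.001]
contact_force: [-0.9, -1.5, 4.7]
width: 0.0205
gripper_force: 97.1
clock: 4.03
position: [0.5532, -0.2259, 0.1438]
ee_rot: [-0.001, 0.992, 0.123, -0.001]
contact_force: [-0.8, -0.0, -1.9]
width: 0.0206
gripper_force: 97.6
t4.0 tx 11.62 ty 22.30 tz 9.82 ax 6.5 ay -26.3 az -0.0
t4.0 tx 11.62 ty 22.30 tz 3.82 ax 6.5 ay -26.3 az -0.0
```

```bash
sed -i 's/^TIP=.*/TIP=np.array([.067,0,.0262])/' h.py
python3 -m pendant '[{"jaw":-1,"tx":0,"ty":0,"tz":5,"ax":0,"ay":0,"az":0},{"jaw":-1,"tx":0,"ty":0,"tz":10,"ax":1,"ay":-4,"az":0},{"jaw":-1,"tx":0,"ty":4,"tz":10,"ax":2,"ay":-10,"az":0},{"jaw":-1,"tx":2,"ty":9,"tz":10,"ax":4,"ay":-16,"az":0},{"jaw":-1,"tx":5,"ty":14,"tz":10,"ax":6,"ay":-22,"az":0},{"jaw":-1,"tx":8,"ty":18,"tz":10,"ax":6.5,"ay":-26.3,"az":0},{"jaw":-1,"tx":11,"ty":21.5,"tz":10,"ax":6.5,"ay":-26.3,"az":0},{"jaw":-1,"tx":11.6,"ty":22.3,"tz":9.8,"ax":6.5,"ay":-26.3,"az":0},{"jaw":-1,"tx":11.6,"ty":22.3,"tz":9.8,"ax":6.5,"ay":-26.3,"az":0},{"jaw":-1,"tx":11.6,"ty":22.3,"tz":9.8,"ax":6.5,"ay":-26.3,"az":0}]'
python3 - <<'E'
from h import *
from rig import manip
chute(.06,0,.17,-27);chute(.06,0,.11,-27);p,r,s=now();print(p,s["qpos"].round(2))
im=manip.get_image("top");np.savez("top1.npz",**im)
cv2.imwrite("pics/t1.png",cv2.resize(im["pixels"][130:260,330:490],None,fx=5,fy=5,interpolation=cv2.INTER_CUBIC))
E
```

```text
clock: 5.28
position: [0.6693, -0.0044, 0.2423]
ee_rot: [-0.028, 0.965, 0.119, 0.231]
contact_force: [0.2, -0.5, -0.6]
width: 0.0204
gripper_force: 97.9
t5.3 tx 0.01 ty 0.14 tz 0.19 ax 0.1 ay -0.0 az 0.1
t5.3 tx 0.01 ty 0.14 tz -5.81 ax 0.1 ay -0.0 az 0.1
[ 0.66929289 -0.00440732  0.24225545] [-0.22  0.2   1.69  0.27  0.85  0.96]
```

View pics/t1.png

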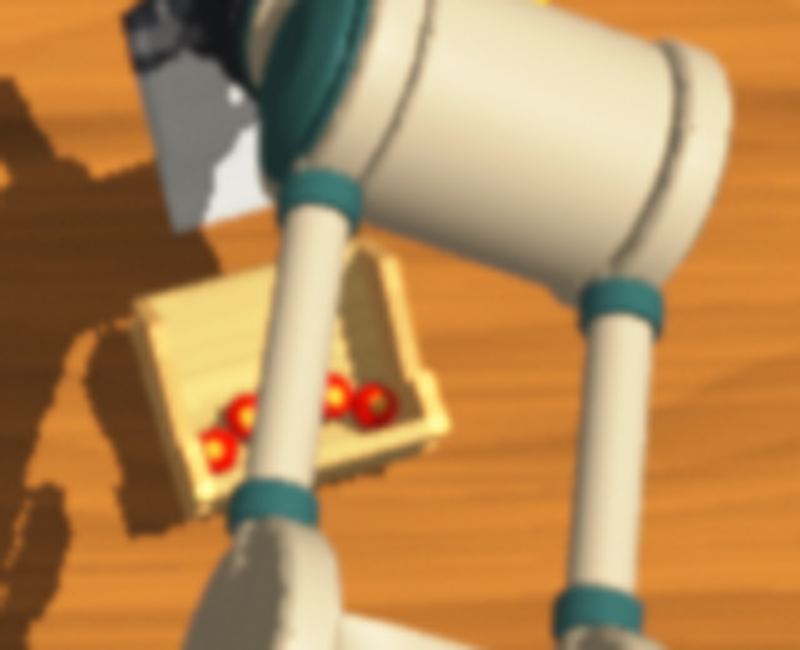

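The top view shows the scoop's nose with its left corner at (180,232). The knobs have not moved, and the chute walls run from (140,305) to (205,490) and from (385,255) to (440,410). I'll compare the nose corner with its predicted position.

```bash
python3 - <<'E'
from h import *
im=load("top1.npz");T=np.linalg.inv(im["pose"])
p,r,s=now();Rs=r*FLIP.inv()
def proj(w):
    c=T[:3,:3]@w+T[:3,3];return np.array([im["fx"]*c[0]/c[2]+im["cx"],im["fy"]*c[1]/c[2]+im["cy"]])
cr=lambda w:((proj(w)-[330,130]+.5)*5-.5).round(1)
print("nose left pred",cr(p+Rs.apply(np.array([-.045,.05,0])-TIP)),"per mm y",cr(p+Rs.apply(np.array([-.045,.05,0])-TIP)+[0,.01,0]))
print("euler",Rs.as_euler("ZYX",degrees=True))
c,s_=np.cos(np.radians(CY)),np.sin(np.radians(CY))
for n,q in dict(LfloorTop=(.052,.055,.058),RfloorTop=(.052,-.055,.058),LwallTopOut=(.0326,.063,.0997),RwallTopIn=(.0326,-.055,.0997),RwallTopOut=(.0326,-.063,.0997),boardTopL=(-.056,.063,.095),boardTopR=(-.056,-.063,.095),boardInL=(-.048,.055,.095)).items():
    x,y,z=q;print(n,cr(CH+[c*x-s_*y,s_*x+c*y,z]))
chute(.06,0,.11,-27);chute(.035,0,.075,-27);chute(.0,0,.045,-27)
E
```

```text
nose left pred [167.6 228.5] per mm y [146.  229.1]
euler [ 14.03176868 -27.01291482  -0.09680518]
LfloorTop [146.3 295.5]
RfloorTop [354.  238.1]
LwallTopOut [146.1 320.3]
RwallTopIn [377.3 256.3]
RwallTopOut [392.9 252. ]
boardTopL [196.9 495.1]
boardTopR [445.8 425.5]
boardInL [208.  474.8]
t5.3 tx -0.00 ty 0.17 tz -5.85 ax 0.1 ay 0.0 az 0.1
t5.3 tx -2.43 ty -0.44 tz -9.35 ax 0.1 ay 0.0 az 0.1
t5.3 tx -5.82 ty -1.29 tz -12.35 ax 0.1 ay 0.0 az 0.1
```

```bash
python3 - <<'E'
from h import *
from rig import manip
im=manip.get_image("scene");np.savez("scene1.npz",**im)
cv2.imwrite("pics/s2.png",cv2.resize(im["pixels"][160:280,220:370],None,fx=5,fy=5,interpolation=cv2.INTER_CUBIC))
T=np.linalg.inv(im["pose"]);p,r,s=now();Rs=r*FLIP.inv()
def cr(w):
    c=T[:3,:3]@w+T[:3,3];u=np.array([im["fx"]*c[0]/c[2]+im["cx"],im["fy"]*c[1]/c[2]+im["cy"]]);return ((u-[220,160]+.5)*5-.5).round(1)
for n,a in dict(noseL=(-.045,.05,0),noseR=(-.045,-.05,0),backL=(.045,.05,0),backLtop=(.045,.05,.056),backRtop=(.045,-.05,.056),hendtopL=(.14,.011,.056),hendtopR=(.14,-.011,.056)).items():print(n,cr(p+Rs.apply(np.array(a)-TIP)))
E
```

```text
noseL [460.4 152.9]
noseR [380.8 243.9]
backL [582.  129.5]
backLtop [542.3  46.8]
backRtop [462.7 137. ]
hendtopL [653.3  50.9]
hendtopR [636.8  71.3]
```

View pics/s2.png

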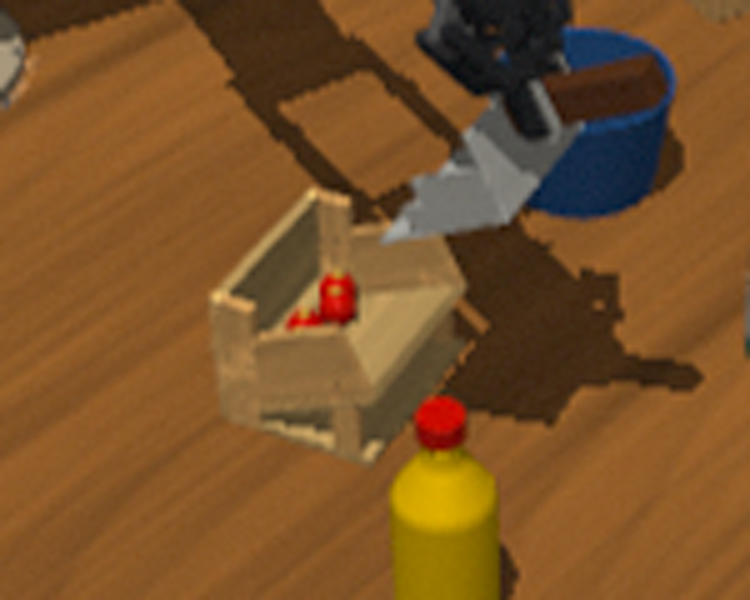

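The scene crop shows the right nose corner at (382,243), within 1.5 mm of the prediction, while the top view suggests about 5 mm offset. The depth data should settle it.

```bash
python3 - <<'E'
from h import *
p,r,s=now();Rs=r*FLIP.inv();Rc=R.from_euler("Z",CY,degrees=True)
for n in("scene1","top1"):
    im=load(n+".npz");P=pts(im);hsv=cv2.cvtColor(im["pixels"],cv2.COLOR_BGR2HSV)
    Q=Rs.inv().apply((P-p).reshape(-1,3)).reshape(P.shape)+TIP
    m=(im["depth"]>0)&(hsv[...,1]<70)&(Q[...,0]>-.06)&(Q[...,0]<.04)&(abs(Q[...,1])<.07)&(Q[...,2]>-.01)&(Q[...,2]<.06)
    q=Q[m];print(n,len(q),"min",np.percentile(q,[1,5],axis=0).round(4).tolist(),"max",np.percentile(q,[95,99],axis=0).round(4).tolist())
    if n=="scene1":
        w=q[(q[:,0]>-.02)&(q[:,2]>.006)&(q[:,2]<.03)&(q[:,1]<-.03)];print("right wall",len(w),np.median(w,0).round(4))
        l=cv2.fitLine(w[:,:2].astype(np.float32),cv2.DIST_HUBER,0,.01,.01).ravel();print("dir",np.degrees(np.arctan2(l[1],l[0])),l)
    else:
        b=q[(q[:,0]<0)]; 
        for x0 in(-.04,-.03,-.02,-.01,0,.01):
            k=q[abs(q[:,0]-x0)<.005]; print(x0,len(k),k[:,1].max().round(4),np.median(k[:,2]).round(4))
    C=Rc.inv().apply((P-CH).reshape(-1,3)).reshape(P.shape)
    a=(im["depth"]>0)&(C[...,0]>-.07)&(C[...,0]<.06)&(abs(C[...,1])<.08)&(C[...,2]>.03)&(C[...,2]<.103)&(hsv[...,1]>60)
    c=C[a];print("chute",np.percentile(c,[.5,2],axis=0).round(4).tolist(),np.percentile(c,[98,99.5],axis=0).round(4).tolist())
    if n=="scene1":
        w=c[(c[:,1]<-.045)&(c[:,0]<.03)&(c[:,0]>-.03)&(c[:,2]>.045)&(c[:,2]<.06)];print("R wall outer (-.063)",len(w),np.median(w,0).round(4))
        w=c[(c[:,1]>.04)&(c[:,0]<.03)&(c[:,0]>-.03)&(c[:,2]>.065)&(c[:,2]<.08)];print("L wall inner (.055)",len(w),np.median(w,0).round(4))
        l=cv2.fitLine(w[:,:2].astype(np.float32),cv2.DIST_HUBER,0,.01,.01).ravel();print("dir",np.degrees(np.arctan2(l[1],l[0])))
E
```

```text
scene1 220 min [[-0.0426, -0.0544, 0.0002], [-0.0395, -0.0533, 0.0009]] max [[0.0373, 0.0337, 0.0332], [0.0395, 0.0451, 0.036]]
right wall 119 [ 0.0133 -0.0507  0.0166]
dir 1.5645232 [ 0.99962723  0.02730269  0.01154002 -0.05067342]
chute [[-0.0559, -0.0665, 0.0305], [-0.0545, -0.0653, 0.032]] [[0.0524, 0.0601, 0.097], [0.0542, 0.063, 0.0985]]
R wall outer (-.063) 69 [ 0.0026 -0.0622  0.0521]
L wall inner (.055) 61 [-0.0045  0.0559  0.0726]
dir -1.8229712
top1 602 min [[-0.0448, 0.0013, -0.0023], [-0.0421, 0.0049, -0.0009]] max [[0.0258, 0.0479, 0.0243], [0.0299, 0.0487, 0.0372]]
-0.04 86 0.0477 0.0023
-0.03 77 0.0483 0.0021
-0.02 76 0.0483 0.003
-0.01 82 0.0485 0.0023
0 89 0.0486 0.0024
0.01 80 0.0487 0.0025
chute [[-0.058, -0.0632, 0.0303], [-0.0577, -0.0614, 0.031]] [[0.0498, 0.0627, 0.0977], [0.0523, 0.0628, 0.0994]]
```

```bash
sed -i 's/Rs\*FLIP)$/Rs*R.from_euler("Z",-1,degrees=True)*FLIP)/' h.py
python3 - <<'E'
from h import *
for a in((.045,.085),(.03,.055),(.015,.0430),(0,.036),(-.015,.029),(-.024,.0248),(-.028,.0227)):chute(a[0],.0003,a[1],-27)
E
```

```text
t5.4 tx -1.48 ty -0.17 tz -8.38 ax 0.5 ay 0.2 az -0.8
t5.4 tx -2.93 ty -0.53 tz -11.38 ax 0.5 ay 0.2 az -0.8
t5.4 tx -4.39 ty -0.90 tz -12.58 ax 0.5 ay 0.2 az -0.8
t5.4 tx -5.84 ty -1.26 tz -13.28 ax 0.5 ay 0.2 az -0.8
t5.4 tx -7.30 ty -1.63 tz -13.98 ax 0.5 ay 0.2 az -0.8
t5.4 tx -8.17 ty -1.85 tz -14.40 ax 0.5 ay 0.2 az -0.8
t5.4 tx -8.56 ty -1.94 tz -14.61 ax 0.5 ay 0.2 az -0.8
```

```bash

python3 -m pendant '[{"jaw":-1,"tx":-0.5,"ty":0,"tz":-4,"ax":0.5,"ay":0.2,"az":-0.8},{"jaw":-1,"tx":-1,"ty":-0.1,"tz":-7,"ax":0.5,"ay":0.2,"az":-0.8},{"jaw":-1,"tx":-1.8,"ty":-0.3,"tz":-9.2,"ax":0.5,"ay":0.2,"az":-0.8},{"jaw":-1,"tx":-2.6,"ty":-0.45,"tz":-10.6,"ax":0.5,"ay":0.2,"az":-0.8},{"jaw":-1,"tx":-2.9,"ty":-0.5,"tz":-11.4,"ax":0.5,"ay":0.2,"az":-0.8},{"jaw":-1,"tx":-2.9,"ty":-0.5,"tz":-11.4,"ax":0.5,"ay":0.2,"az":-0.8},{"jaw":-1,"tx":-2.9,"ty":-0.5,"tz":-11.4,"ax":0.5,"ay":0.2,"az":-0.8}]'
python3 - <<'E'
from h import *
for a in((.015,.0430),(0,.036),(-.015,.029),(-.024,.0248),(-.028,.0227)):chute(a[0],.0003,a[1],-27)
from rig import manip
p,r,s=now()
Rs=r*FLIP.inv()*R.from_euler("Z",1,degrees=True)
im=manip.get_image("scene");P=pts(im);np.savez("scene2.npz",**im);hsv=cv2.cvtColor(im["pixels"],cv2.COLOR_BGR2HSV)
Q=Rs.inv().apply((P-p).reshape(-1,3)).reshape(P.shape)+TIP
m=(im["depth"]>0)&(hsv[...,1]<70)&(Q[...,0]>-.06)&(Q[...,0]<.04)&(abs(Q[...,1])<.07)&(Q[...,2]>.006)&(Q[...,2]<.03)&(Q[...,1]<-.03)
w=Q[m];print("right wall",len(w),np.median(w,0).round(4))
cv2.imwrite("pics/s3.png",cv2.resize(im["pixels"][160:280,220:370],None,fx=5,fy=5,interpolation=cv2.INTER_CUBIC))
E
```

```text
clock: 6.25
position: [0.6423, -0.0089, 0.1306]
ee_rot: [-0.03, 0.966, 0.111, 0.233]
contact_force: [-0.7, 0.0, -1.1]
width: 0.0206
gripper_force: 98.0
t6.2 tx -1.65 ty -0.48 tz -1.34 ax 0.0 ay 0.2 az -0.0
t6.2 tx -3.11 ty -0.84 tz -2.04 ax 0.0 ay 0.2 az -0.0
t6.2 tx -4.56 ty -1.21 tz -2.74 ax 0.0 ay 0.2 az -0.0
t6.2 tx -5.44 ty -1.43 tz -3.16 ax 0.0 ay 0.2 az -0.0
t6.2 tx -5.82 ty -1.53 tz -3.37 ax 0.0 ay 0.2 az -0.0
right wall 95 [ 0.0144 -0.0492  0.017 ]
```

View pics/s3.png

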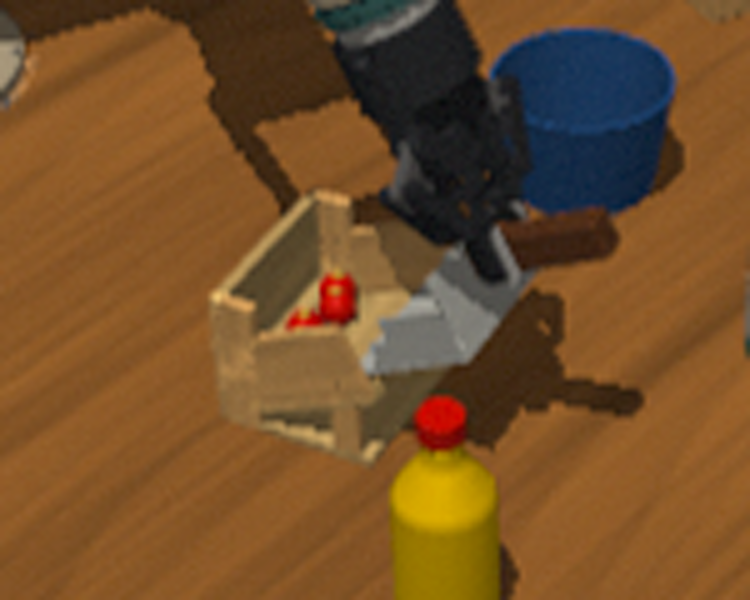

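The nose is at the chute's upper mouth, with its right corner near (370,370). I'll check its numeric clearance from the right wall before sliding in.

```bash
python3 - <<'E'
from h import *
im=load("scene2.npz");T=np.linalg.inv(im["pose"]);p,r,s=now();Rs=r*FLIP.inv()*R.from_euler("Z",1,degrees=True);Rc=R.from_euler("Z",CY,degrees=True)
print("tilt",Rs.as_euler("ZYX",degrees=True).round(2))
def cr(w):
    c=T[:3,:3]@w+T[:3,3];u=np.array([im["fx"]*c[0]/c[2]+im["cx"],im["fy"]*c[1]/c[2]+im["cy"]]);return ((u-[220,160]+.5)*5-.5).round(1)
for n,a in dict(noseR=(-.045,-.05,0),noseL=(-.045,.05,0),wall20=(-.02,-.05,.02),backR=(.045,-.05,0),backRtop=(.045,-.05,.056),hend=(.14,-.011,.056)).items():
    w=p+Rs.apply(np.array(a)-TIP);print(n,cr(w),"chute",(Rc.inv().apply(w-CH)*1000).round(1))
for n,a in dict(RinFloorTop=(.052,-.055,.058),RoutFloorTop=(.052,-.063,.058),RinTop=(.0326,-.055,.0997),RoutTop=(.0326,-.063,.0997),LinTop=(.0326,.055,.0997),LinFloor=(.052,.055,.058)).items():print(n,cr(CH+Rc.apply(a)))
P=pts(im);hsv=cv2.cvtColor(im["pixels"],cv2.COLOR_BGR2HSV);C=Rc.inv().apply((P-CH).reshape(-1,3)).reshape(P.shape)
a=(im["depth"]>0)&(hsv[...,1]<70)&(abs(C[...,1])<.09)&(C[...,0]>.0)&(C[...,0]<.07)&(C[...,2]>.04)&(C[...,2]<.12)
c=C[a]
for x0 in(.03,.04,.05,.06):
    k=c[abs(c[:,0]-x0)<.005];print(x0,len(k),k[:,1].min().round(4) if len(k) else 0, k.mean(0).round(4) if len(k) else 0)
E
```

```text
tilt [ 14.18 -27.14  -0.09]
noseR [350.6 377.9] chute [ 32.4 -49.1  56.2]
noseL [427.2 285. ] chute [32.3 50.9 56.1]
wall20 [367.6 346.7] chute [ 45.5 -49.1  85.4]
backR [467.6 362.8] chute [112.5 -49.   97.2]
backRtop [426.2 283.9] chute [ 86.9 -49.  147.1]
hend [589.4 224.5] chute [171.4  -9.9 190.4]
RinFloorTop [374.3 390.6]
RoutFloorTop [367.9 398.5]
RinTop [342.6 327.9]
RoutTop [335.9 335.7]
LinTop [428.7 226.7]
LinFloor [457.8 287.2]
0.03 10 -0.0377 [0.0336 0.0105 0.0589]
0.04 19 -0.0493 [ 0.0407 -0.0021  0.0629]
0.05 19 -0.0548 [ 0.0508 -0.0215  0.0747]
0.06 33 -0.053 [ 0.0611 -0.0469  0.0912]
```

The nose corner is inside the wall with about 4 mm each side. Now I slide down to the corner, watching the force.

```bash

python3 -m pendant '[{"jaw":-1,"tx":-0.9,"ty":-0.24,"tz":-0.9,"ax":0,"ay":0.2,"az":0},{"jaw":-1,"tx":-1.65,"ty":-0.48,"tz":-1.34,"ax":0,"ay":0.2,"az":0},{"jaw":-1,"tx":-2.4,"ty":-0.66,"tz":-1.7,"ax":0,"ay":0.2,"az":0},{"jaw":-1,"tx":-3.1,"ty":-0.84,"tz":-2.04,"ax":0,"ay":0.2,"az":0},{"jaw":-1,"tx":-3.8,"ty":-1.03,"tz":-2.4,"ax":0,"ay":0.2,"az":0},{"jaw":-1,"tx":-3.8,"ty":-1.03,"tz":-2.4,"ax":0,"ay":0.2,"az":0}]'
python3 -m pendant '[{"jaw":-1,"tx":-0.4,"ty":-0.1,"tz":-0.18,"ax":0,"ay":0,"az":0},{"jaw":-1,"tx":-0.8,"ty":-0.2,"tz":-0.38,"ax":0,"ay":0,"az":0},{"jaw":-1,"tx":-1.2,"ty":-0.3,"tz":-0.56,"ax":0,"ay":0,"az":0},{"jaw":-1,"tx":-1.6,"ty":-0.4,"tz":-0.76,"ax":0,"ay":0,"az":0},{"jaw":-1,"tx":-1.6,"ty":-0.4,"tz":-0.76,"ax":0,"ay":0,"az":0}]'
python3 - <<'E'
from h import *
p,r,s=now();Rs=r*FLIP.inv()*R.from_euler("Z",1,degrees=True);Rc=R.from_euler("Z",CY,degrees=True)
print("nose chute",(Rc.inv().apply(p+Rs.apply(np.array([-.045,0,0])-TIP)-CH)*1000).round(1),Rs.as_euler("ZYX",degrees=True).round(2))
for a in((-.024,.0248),(-.029,.0222)):chute(a[0],.0003,a[1],-27)
E
```

```text
clock: 7.05
position: [0.6024, -0.0189, 0.1049]
ee_rot: [-0.031, 0.966, 0.111, 0.229]
contact_force: [-0.1, 0.7, -1.2]
width: 0.0211
gripper_force: 97.9
clock: 7.68
position: [0.5866, -0.0229, 0.0974]
ee_rot: [-0.031, 0.966, 0.111, 0.23]
contact_force: [-0.1, -0.2, -1.4]
width: 0.0208
gripper_force: 97.9
nose chute [-25.4   0.9  23.5] [ 14.1  -26.79   0.07]
t7.7 tx 0.13 ty -0.03 tz 0.16 ax -0.0 ay -0.2 az -0.0
t7.7 tx -0.36 ty -0.15 tz -0.10 ax -0.0 ay -0.2 az -0.0
```

```bash

python3 -m pendant '[{"jaw":-1,"tx":-0.2,"ty":-0.1,"tz":-0.15,"ax":0,"ay":-0.2,"az":0},{"jaw":-1,"tx":-0.35,"ty":-0.15,"tz":-0.2,"ax":0,"ay":-0.2,"az":0},{"jaw":-1,"tx":-0.45,"ty":-0.15,"tz":-0.22,"ax":0,"ay":-0.2,"az":0},{"jaw":-1,"tx":-0.45,"ty":-0.15,"tz":-0.22,"ax":0,"ay":-0.2,"az":0}]'
python3 - <<'E'
from h import *
from rig import manip
p,r,s=now();Rs=r*FLIP.inv()*R.from_euler("Z",1,degrees=True);Rc=R.from_euler("Z",CY,degrees=True)
print("nose chute",(Rc.inv().apply(p+Rs.apply(np.array([-.045,0,0])-TIP)-CH)*1000).round(1),Rs.as_euler("ZYX",degrees=True).round(2))
A=manip.get_image("top");B=manip.get_image("scene");np.savez("top3.npz",**A);np.savez("scene3.npz",**B)
a=cv2.resize(A["pixels"][170:245,345:435],(400,333),interpolation=cv2.INTER_CUBIC);b=cv2.resize(B["pixels"][185:265,250:346],(400,333),interpolation=cv2.INTER_CUBIC)
cv2.imwrite("pics/m1.png",np.hstack([a,b]))
for x,z,u in((-.030,.0225,-26),(-.034,.026,-23),(-.040,.032,-20),(-.046,.040,-15),(-.046,.050,-9),(-.046,.06,-2),(-.046,.072,4),(-.046,.085,10),(-.044,.1,15),(-.04,.13,20)):chute(x,.0003,z,u)
E
```

```text
clock: 8.18
position: [0.5824, -0.0243, 0.0954]
ee_rot: [-0.031, 0.966, 0.111, 0.231]
contact_force: [0.3, -0.8, -2.1]
width: 0.0204
gripper_force: 97.8
nose chute [-29.6   0.5  21.2] [ 14.15 -26.99  -0.  ]
t8.3 tx 0.07 ty 0.00 tz -0.03 ax -0.2 ay 1.0 az -0.1
t8.3 tx 0.04 ty -0.01 tz -0.16 ax -1.0 ay 3.9 az -0.1
t8.3 tx -0.21 ty -0.07 tz -0.05 ax -1.7 ay 6.8 az -0.1
t8.3 tx -0.29 ty -0.09 tz -0.12 ax -2.9 ay 11.6 az -0.1
t8.3 tx 0.20 ty 0.03 tz -0.20 ax -4.4 ay 17.5 az -0.1
t8.3 tx 0.64 ty 0.14 tz -0.54 ax -6.1 ay 24.3 az -0.1
t8.3 tx 0.89 ty 0.21 tz -0.51 ax -7.6 ay 30.1 az -0.1
t8.3 tx 1.01 ty 0.24 tz -0.41 ax -9.0 ay 35.9 az -0.1
t8.3 tx 1.22 ty 0.29 tz 0.09 ax -10.2 ay 40.7 az -0.1
t8.3 tx 1.53 ty 0.37 tz 2.09 ax -11.5 ay 45.6 az -0.1
```

View pics/m1.png

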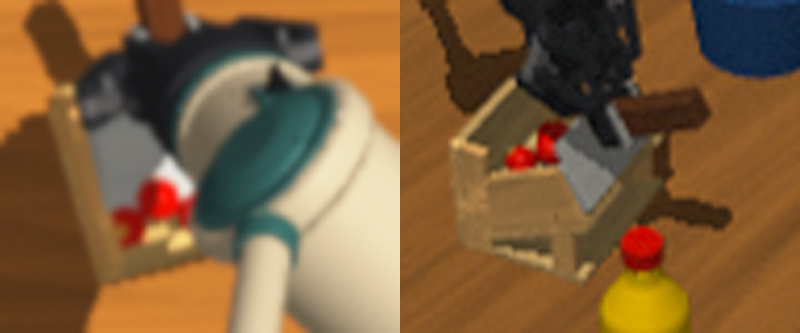

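The views show red knobs sitting on the blade against the end board: (160,195) and (125,225) left panel, (550,140) and (520,158) right panel. Next I raise the nose along the boards while levelling.

```bash

python3 -m pendant '[{"jaw":-1,"tx":0.05,"ty":0,"tz":-0.05,"ax":-0.5,"ay":2,"az":0},{"jaw":-1,"tx":0.0,"ty":0,"tz":-0.1,"ax":-1,"ay":4,"az":0},{"jaw":-1,"tx":-0.2,"ty":-0.07,"tz":-0.05,"ax":-1.7,"ay":6.8,"az":0},{"jaw":-1,"tx":-0.25,"ty":-0.08,"tz":-0.09,"ax":-2.3,"ay":9.2,"az":0},{"jaw":-1,"tx":-0.29,"ty":-0.09,"tz":-0.12,"ax":-2.9,"ay":11.6,"az":0},{"jaw":-1,"tx":-0.05,"ty":-0.03,"tz":-0.16,"ax":-3.7,"ay":14.5,"az":0},{"jaw":-1,"tx":0.2,"ty":0.03,"tz":-0.2,"ax":-4.4,"ay":17.5,"az":0},{"jaw":-1,"tx":0.42,"ty":0.09,"tz":-0.37,"ax":-5.3,"ay":21,"az":0},{"jaw":-1,"tx":0.64,"ty":0.14,"tz":-0.52,"ax":-6.1,"ay":24.3,"az":0},{"jaw":-1,"tx":0.64,"ty":0.14,"tz":-0.52,"ax":-6.1,"ay":24.3,"az":0}]'
python3 - <<'E'
from h import *
p,r,s=now();Rs=r*FLIP.inv()*R.from_euler("Z",1,degrees=True);Rc=R.from_euler("Z",CY,degrees=True)
print("nose chute",(Rc.inv().apply(p+Rs.apply(np.array([-.045,0,0])-TIP)-CH)*1000).round(1),Rs.as_euler("ZYX",degrees=True).round(2))
for x,z,u in((-.046,.066,1),(-.046,.072,4),(-.046,.078,7),(-.046,.085,10),(-.045,.092,13),(-.044,.1,16),(-.04,.12,20),(-.03,.15,22)):chute(x,.0003,z,u)
E
```

```text
clock: 9.52
position: [0.5905, -0.0227, 0.09]
ee_rot: [-0.002, 0.993, 0.115, 0.018]
contact_force: [0.0, -0.9, -1.8]
width: 0.0205
gripper_force: 97.8
nose chute [-44.4  -0.1  59.8] [14.2  -2.04 -0.  ]
t9.5 tx -0.02 ty 0.01 tz 0.03 ax -0.7 ay 2.9 az -0.1
t9.5 tx 0.09 ty 0.04 tz 0.03 ax -1.5 ay 5.9 az -0.1
t9.5 tx 0.17 ty 0.06 tz 0.04 ax -2.2 ay 8.8 az -0.1
t9.5 tx 0.22 ty 0.07 tz 0.14 ax -2.9 ay 11.7 az -0.1
t9.5 tx 0.33 ty 0.10 tz 0.24 ax -3.7 ay 14.6 az -0.1
t9.5 tx 0.42 ty 0.12 tz 0.43 ax -4.4 ay 17.5 az -0.1
t9.5 tx 0.74 ty 0.20 tz 1.63 ax -5.4 ay 21.4 az -0.1
t9.5 tx 1.65 ty 0.43 tz 4.24 ax -5.9 ay 23.3 az -0.1
```

```bash

python3 -m pendant '[{"jaw":-1,"tx":0,"ty":0,"tz":0.03,"ax":-0.7,"ay":2.9,"az":0},{"jaw":-1,"tx":0.09,"ty":0.04,"tz":0.03,"ax":-1.5,"ay":5.9,"az":0},{"jaw":-1,"tx":0.17,"ty":0.06,"tz":0.04,"ax":-2.2,"ay":8.8,"az":0},{"jaw":-1,"tx":0.22,"ty":0.07,"tz":0.14,"ax":-2.9,"ay":11.7,"az":0},{"jaw":-1,"tx":0.33,"ty":0.1,"tz":0.24,"ax":-3.7,"ay":14.6,"az":0},{"jaw":-1,"tx":0.42,"ty":0.12,"tz":0.43,"ax":-4.4,"ay":17.5,"az":0},{"jaw":-1,"tx":0.42,"ty":0.12,"tz":0.43,"ax":-4.4,"ay":17.5,"az":0},{"jaw":-1,"tx":0.42,"ty":0.12,"tz":0.43,"ax":-4.4,"ay":17.5,"az":0},{"jaw":-1,"tx":0.6,"ty":0.16,"tz":1,"ax":-5,"ay":19.5,"az":0},{"jaw":-1,"tx":0.74,"ty":0.2,"tz":1.63,"ax":-5.4,"ay":21.4,"az":0}]'
python3 - <<'E'
from h import *
from rig import manip
p,r,s=now();Rs=r*FLIP.inv()*R.from_euler("Z",1,degrees=True)
print("tilt",Rs.as_euler("ZYX",degrees=True).round(2))
for n in("top","scene"):
    im=manip.get_image(n);hsv=cv2.cvtColor(im["pixels"],cv2.COLOR_BGR2HSV);H,S,V=cv2.split(hsv)
    m=((H<5)|(H>174))&(S>170)&(V>60)
    P=pts(im);Q=Rs.inv().apply((P-p).reshape(-1,3)).reshape(P.shape)+TIP
    nn,l,st,ce=cv2.connectedComponentsWithStats(m.astype(np.uint8))
    for i in range(1,nn):
        if st[i,4]>8:print(n,ce[i].round(),st[i,4],"scoop",np.median(Q[l==i],0).round(3),"world",np.median(P[l==i],0).round(3))
    cv2.imwrite(f"pics/{n}5.png",im["pixels"])
chute(-.03,.0003,.18,20)
E
```

```text
clock: 10.78
position: [0.5958, -0.0211, 0.1071]
ee_rot: [0.023, 0.978, 0.113, -0.173]
contact_force: [0.5, 0.5, -2.4]
width: 0.0206
gripper_force: 97.9
tilt [1.414e+01 2.011e+01 2.000e-02]
top [431. 122.] 82 scoop [ 0.12  -0.148  0.093] world [ 0.702 -0.147  0.15 ]
scene [403. 107.] 50 scoop [ 0.037  1.342 -0.248] world [ 0.149  1.251 -0.138]
scene [297. 207.] 103 scoop [0.023 0.021 0.024] world [ 0.551 -0.012  0.121]
scene [308. 244.] 81 scoop [ 0.125 -0.154  0.091] world [ 0.709 -0.151  0.149]
t10.9 tx 1.06 ty 0.28 tz 5.94 ax 0.0 ay 0.0 az -0.0
```

```bash
cat >> h.py <<'E'
POT=np.array([.4975,.2303,0])
def pot(x,z,up,yaw=14.1):
    a=np.radians(yaw);scoop(POT+[x*np.cos(a),x*np.sin(a),z],yaw,up)
E
python3 -m pendant '[{"jaw":-1,"tx":0.3,"ty":0.1,"tz":1.5,"ax":0,"ay":0,"az":0},{"jaw":-1,"tx":0.6,"ty":0.2,"tz":3.5,"ax":0,"ay":0,"az":0},{"jaw":-1,"tx":1,"ty":0.3,"tz":5.5,"ax":0,"ay":0,"az":0},{"jaw":-1,"tx":1,"ty":0.3,"tz":7,"ax":0,"ay":0,"az":0},{"jaw":-1,"tx":1,"ty":0.3,"tz":8,"ax":0,"ay":0,"az":0},{"jaw":-1,"tx":1,"ty":0.3,"tz":8,"ax":0,"ay":0,"az":0},{"jaw":-1,"tx":1,"ty":0.3,"tz":8,"ax":0,"ay":0,"az":0}]'
python3 - <<'E'
from h import *
pot(.015,.2,20);pot(.015,.13,20)
print(now()[2]["qpos"].round(2))
E
```

```text
clock: 11.75
position: [0.606, -0.018, 0.186]
ee_rot: [0.023, 0.978, 0.113, -0.174]
contact_force: [-0.4, -0.2, -2.1]
width: 0.0209
gripper_force: 97.9
t11.8 tx 1.68 ty 27.97 tz 0.03 ax 0.0 ay -0.2 az -0.0
t11.8 tx 1.68 ty 27.97 tz -6.97 ax 0.0 ay -0.2 az -0.0
[-0.08  0.54  1.24 -0.11  1.69  1.27]
```

```bash

python3 -m pendant '[{"jaw":-1,"tx":0.1,"ty":0.7,"tz":0.2,"ax":0,"ay":0,"az":0},{"jaw":-1,"tx":0.2,"ty":2,"tz":0.2,"ax":0,"ay":0,"az":0},{"jaw":-1,"tx":0.3,"ty":3.8,"tz":0.2,"ax":0,"ay":0,"az":0},{"jaw":-1,"tx":0.4,"ty":6,"tz":0.2,"ax":0,"ay":0,"az":0},{"jaw":-1,"tx":0.5,"ty":8.5,"tz":0.2,"ax":0,"ay":0,"az":0},{"jaw":-1,"tx":0.6,"ty":11,"tz":0.2,"ax":0,"ay":0,"az":0},{"jaw":-1,"tx":0.8,"ty":13.5,"tz":0.2,"ax":0,"ay":0,"az":0},{"jaw":-1,"tx":1,"ty":16,"tz":0.2,"ax":0,"ay":0,"az":0},{"jaw":-1,"tx":1.1,"ty":18.5,"tz":0.2,"ax":0,"ay":0,"az":0},{"jaw":-1,"tx":1.2,"ty":21,"tz":0.2,"ax":0,"ay":0,"az":0}]'
python3 -m pendant '[{"jaw":-1,"tx":0.2,"ty":2.2,"tz":0,"ax":0,"ay":0,"az":0},{"jaw":-1,"tx":0.3,"ty":4,"tz":0,"ax":0,"ay":0,"az":0},{"jaw":-1,"tx":0.4,"ty":5.5,"tz":0,"ax":0,"ay":0,"az":0},{"jaw":-1,"tx":0.5,"ty":6.4,"tz":0,"ax":0,"ay":0,"az":0},{"jaw":-1,"tx":0.5,"ty":6.9,"tz":0,"ax":0,"ay":0,"az":0},{"jaw":-1,"tx":0.5,"ty":6.9,"tz":0,"ax":0,"ay":0,"az":0},{"jaw":-1,"tx":0.5,"ty":6.9,"tz":0,"ax":0,"ay":0,"az":0}]'
python3 - <<'E'
from h import *
from rig import manip
p,r,s=now();print(s["qpos"].round(2))
for a in((.015,.13,20),(.015,.12,10),(.015,.115,0),(.015,.11,-10),(.015,.105,-20),(.012,.1,-30),(.01,.095,-40)):pot(*a)
A=manip.get_image("top");B=manip.get_image("scene")
a=cv2.resize(A["pixels"][160:250,240:440],(800,360));b=cv2.resize(B["pixels"][130:260,240:400],(293,238))
c=np.zeros((600,800,3),np.uint8);c[:360]=a;c[361:599,:293]=b;cv2.imwrite("pics/m2.png",c)
E
```

```text
clock: 13.0
position: [0.6185, 0.1937, 0.1886]
ee_rot: [0.023, 0.978, 0.113, -0.173]
contact_force: [-0.1, -0.4, -1.6]
width: 0.0206
gripper_force: 97.8
clock: 13.88
position: [0.6235, 0.2604, 0.1887]
ee_rot: [0.023, 0.978, 0.112, -0.173]
contact_force: [0.2, -0.1, -2.4]
width: 0.0208
gripper_force: 97.9
[0.29 0.66 1.02 0.01 1.82 1.63]
t13.9 tx -0.07 ty 0.14 tz -7.24 ax 0.1 ay -0.1 az -0.0
t13.9 tx -0.01 ty 0.15 tz -6.24 ax 2.5 ay -9.8 az -0.0
t13.9 tx -0.28 ty 0.08 tz -4.75 ax 4.9 ay -19.5 az -0.0
t13.9 tx -0.89 ty -0.07 tz -3.35 ax 7.4 ay -29.2 az -0.0
t13.9 tx -1.81 ty -0.30 tz -2.08 ax 9.8 ay -38.9 az -0.0
t13.9 tx -3.30 ty -0.68 tz -1.00 ax 12.2 ay -48.6 az 0.0
t13.9 tx -4.94 ty -1.09 tz -0.17 ax 14.7 ay -58.3 az 0.0
```

View pics/m2.png

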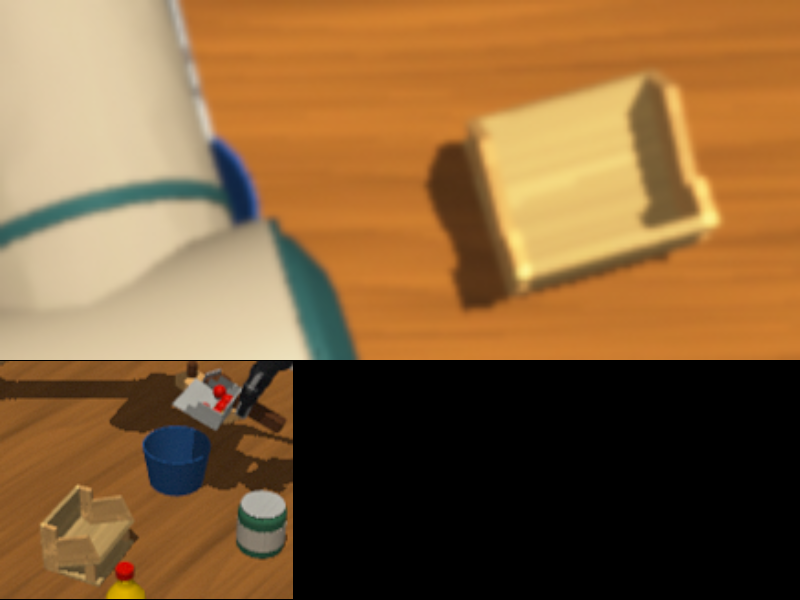

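The chute (600,180) is empty, and the knobs sit in the scoop at (220,395), held above the pot at (176,455). All five are aboard, so I lower and tip slowly.

```bash

python3 -m pendant '[{"jaw":-1,"tx":0,"ty":0.1,"tz":-2,"ax":0,"ay":0,"az":0},{"jaw":-1,"tx":0,"ty":0.1,"tz":-4.5,"ax":0,"ay":0,"az":0},{"jaw":-1,"tx":0,"ty":0.1,"tz":-6.5,"ax":0,"ay":0,"az":0},{"jaw":-1,"tx":0,"ty":0.1,"tz":-6.8,"ax":1.2,"ay":-5,"az":0},{"jaw":-1,"tx":0,"ty":0.15,"tz":-6.2,"ax":2.5,"ay":-9.8,"az":0},{"jaw":-1,"tx":-0.14,"ty":0.1,"tz":-5.5,"ax":3.7,"ay":-14.6,"az":0},{"jaw":-1,"tx":-0.28,"ty":0.08,"tz":-4.75,"ax":4.9,"ay":-19.5,"az":0},{"jaw":-1,"tx":-0.45,"ty":0.03,"tz":-4.2,"ax":5.7,"ay":-23,"az":0},{"jaw":-1,"tx":-0.6,"ty":0,"tz":-3.9,"ax":6.3,"ay":-25.5,"az":0},{"jaw":-1,"tx":-0.6,"ty":0,"tz":-3.9,"ax":6.3,"ay":-25.5,"az":0}]'
python3 -m pendant '[{"jaw":-1,"tx":0,"ty":0,"tz":0,"ax":0,"ay":0,"az":0},{"jaw":-1,"tx":0,"ty":0,"tz":0,"ax":0,"ay":0,"az":0},{"jaw":-1,"tx":0,"ty":0,"tz":0,"ax":0,"ay":0,"az":0},{"jaw":-1,"tx":0,"ty":0,"tz":0,"ax":0,"ay":0,"az":0}]'
python3 - <<'E'
from h import *
for a in((.015,.11,-10),(.015,.105,-20),(.012,.1,-30),(.01,.095,-40)):pot(*a)
E
```

```text
clock: 15.22
position: [0.6162, 0.2605, 0.1503]
ee_rot: [-0.006, 0.992, 0.114, 0.053]
contact_force: [0.3, -0.8, -2.6]
width: 0.0207
gripper_force: 97.8
clock: 15.72
position: [0.6177, 0.2611, 0.1494]
ee_rot: [-0.006, 0.992, 0.114, 0.053]
contact_force: [0.2, 0.2, -1.0]
width: 0.0204
gripper_force: 98.0
t15.7 tx -0.31 ty -0.14 tz 0.59 ax 1.1 ay -3.7 az -0.0
t15.7 tx -1.22 ty -0.37 tz 1.85 ax 3.5 ay -13.4 az -0.0
t15.7 tx -2.72 ty -0.74 tz 2.93 ax 5.9 ay -23.1 az 0.0
t15.7 tx -4.36 ty -1.15 tz 3.77 ax 8.4 ay -32.8 az 0.0
```

```bash

python3 -m pendant '[{"jaw":-1,"tx":-0.3,"ty":-0.14,"tz":0.6,"ax":1,"ay":-4,"az":0},{"jaw":-1,"tx":-0.75,"ty":-0.25,"tz":1.2,"ax":2.2,"ay":-8.5,"az":0},{"jaw":-1,"tx":-1.2,"ty":-0.37,"tz":1.85,"ax":3.5,"ay":-13.4,"az":0},{"jaw":-1,"tx":-2,"ty":-0.55,"tz":2.4,"ax":4.7,"ay":-18,"az":0},{"jaw":-1,"tx":-2.7,"ty":-0.74,"tz":2.9,"ax":5.9,"ay":-23,"az":0},{"jaw":-1,"tx":-3.5,"ty":-0.95,"tz":3.4,"ax":7.2,"ay":-28,"az":0},{"jaw":-1,"tx":-4.3,"ty":-1.15,"tz":3.8,"ax":8.4,"ay":-32.8,"az":0},{"jaw":-1,"tx":-4.3,"ty":-1.15,"tz":3.8,"ax":8.4,"ay":-32.8,"az":0},{"jaw":-1,"tx":-4.3,"ty":-1.15,"tz":3.8,"ax":8.4,"ay":-32.8,"az":0},{"jaw":-1,"tx":-4.3,"ty":-1.15,"tz":3.8,"ax":8.4,"ay":-32.8,"az":0}]'
python3 - <<'E'
from h import *
from rig import manip
B=manip.get_image("scene");p,r,s=now();print(s["qpos"].round(2))
cv2.imwrite("pics/s6.png",cv2.resize(B["pixels"][110:230,270:400],None,fx=4,fy=4))
E
```

```text
clock: 16.98
position: [0.5762, 0.25, 0.1886]
ee_rot: [-0.045, 0.933, 0.107, 0.34]
contact_force: [-0.6, 0.1, -1.1]
width: 0.0208
gripper_force: 98.1
[ 0.33  0.13  2.06 -0.21  0.26  1.86]
```

View pics/s6.png

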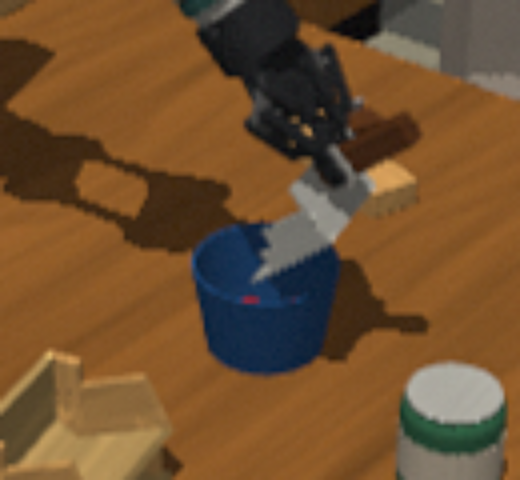

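The scoop is empty over the pot, and red shows through the pot mouth at (250,300). Next I lift, level the scoop, check the pot and carry the scoop back.

```bash

python3 -m pendant '[{"jaw":-1,"tx":0.5,"ty":0,"tz":2.5,"ax":0,"ay":0,"az":0},{"jaw":-1,"tx":1,"ty":0,"tz":5,"ax":-2,"ay":8,"az":0},{"jaw":-1,"tx":1,"ty":-2,"tz":7,"ax":-4,"ay":16,"az":0},{"jaw":-1,"tx":1,"ty":-5,"tz":7,"ax":-6,"ay":24,"az":0},{"jaw":-1,"tx":0.5,"ty":-10,"tz":7,"ax":-8,"ay":32,"az":0},{"jaw":-1,"tx":0,"ty":-15,"tz":7,"ax":-9.6,"ay":38.5,"az":0},{"jaw":-1,"tx":-0.5,"ty":-20,"tz":6,"ax":-9.6,"ay":38.5,"az":0},{"jaw":-1,"tx":-1,"ty":-25,"tz":6,"ax":-9.6,"ay":38.5,"az":0},{"jaw":-1,"tx":-1.5,"ty":-30,"tz":6,"ax":-9.6,"ay":38.5,"az":0},{"jaw":-1,"tx":-2,"ty":-35,"tz":6,"ax":-9.6,"ay":38.5,"az":0}]'
python3 -m pendant '[{"jaw":-1,"tx":0,"ty":-4,"tz":0,"ax":0,"ay":0,"az":0},{"jaw":-1,"tx":0,"ty":-8,"tz":-1,"ax":0,"ay":0,"az":0},{"jaw":-1,"tx":0,"ty":-12,"tz":-3,"ax":0,"ay":0,"az":0},{"jaw":-1,"tx":0,"ty":-12.5,"tz":-5,"ax":0,"ay":0,"az":0},{"jaw":-1,"tx":0,"ty":-12.5,"tz":-6,"ax":0,"ay":0,"az":0},{"jaw":-1,"tx":0,"ty":-12.5,"tz":-6,"ax":0,"ay":0,"az":0},{"jaw":-1,"tx":0,"ty":-12.5,"tz":-6,"ax":0,"ay":0,"az":0}]'
python3 - <<'E'
from h import *
from rig import manip
p,r,s=now()
Rs=scoopR(14.1,0);delta(np.array([.555,-.227,.028]),Rs*FLIP)
A=manip.get_image("top")
cv2.imwrite("pics/t7.png",cv2.resize(A["pixels"][90:330,130:510],None,fx=2,fy=2))
E
```

```text
clock: 18.27
position: [0.5556, -0.1024, 0.2478]
ee_rot: [-0.001, 0.994, 0.114, 0.004]
contact_force: [0.5, 0.4, -1.4]
width: 0.0201
gripper_force: 98.0
clock: 19.15
position: [0.5553, -0.2251, 0.1885]
ee_rot: [-0.001, 0.993, 0.114, 0.004]
contact_force: [0.3, -0.6, -0.9]
width: 0.0204
gripper_force: 97.9
t19.1 tx -0.03 ty -0.19 tz -16.05 ax -0.1 ay 0.4 az 1.0
```

View pics/t7.png

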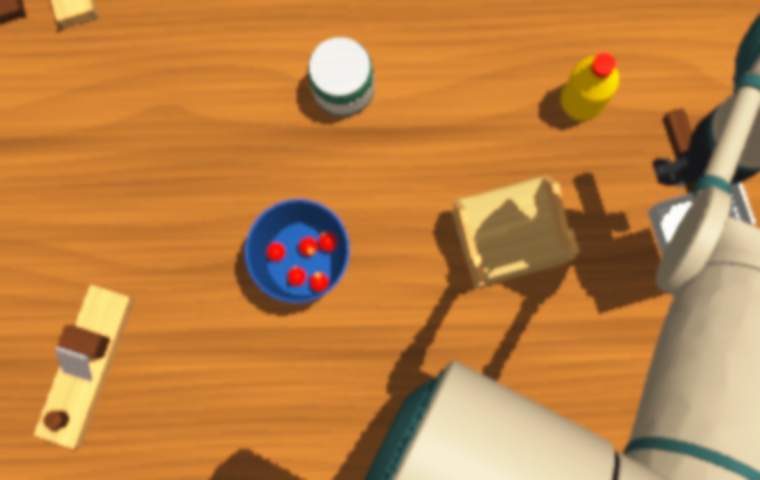

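All five knobs are in the pot (297,250), the chute (515,230) is empty and the bystanders are where they were. Now I lower the scoop.

```bash

python3 -m pendant '[{"jaw":-1,"tx":0,"ty":-0.1,"tz":-4,"ax":-0.1,"ay":0.4,"az":0},{"jaw":-1,"tx":0,"ty":-0.2,"tz":-8,"ax":-0.1,"ay":0.4,"az":0},{"jaw":-1,"tx":0,"ty":-0.2,"tz":-12,"ax":-0.1,"ay":0.4,"az":0},{"jaw":-1,"tx":0,"ty":-0.2,"tz":-14.5,"ax":-0.1,"ay":0.4,"az":0},{"jaw":-1,"tx":0,"ty":-0.2,"tz":-15.6,"ax":-0.1,"ay":0.4,"az":0},{"jaw":-1,"tx":0,"ty":-0.2,"tz":-16,"ax":-0.1,"ay":0.4,"az":0},{"jaw":-1,"tx":0,"ty":-0.2,"tz":-16.1,"ax":-0.1,"ay":0.4,"az":0},{"jaw":-1,"tx":0,"ty":-0.2,"tz":-16.1,"ax":-0.1,"ay":0.4,"az":0}]'
python3 -m pendant '[{"jaw":-1,"tx":0,"ty":0,"tz":-0.08,"ax":0,"ay":0,"az":0},{"jaw":-1,"tx":0,"ty":0,"tz":-0.12,"ax":0,"ay":0,"az":0},{"jaw":-1,"tx":0,"ty":0,"tz":-0.12,"ax":0,"ay":0,"az":0}]'
```

```text
clock: 20.2
position: [0.5552, -0.2278, 0.0277]
ee_rot: [-0.0, 0.994, 0.114, 0.0]
contact_force: [0.2, -0.0, -1.6]
width: 0.0206
gripper_force: 98.0
clock: 20.58
position: [0.5549, -0.2276, 0.0262]
ee_rot: [-0.0, 0.994, 0.114, -0.0]
contact_force: [-0.1, 0.8, 3.2]
width: 0.0203
gripper_force: 98.8
```

Contact with the bench. Release and withdraw straight up.

```bash

python3 -m pendant '[{"jaw":0.2,"tx":0,"ty":0,"tz":0,"ax":0,"ay":0,"az":0},{"jaw":0.6,"tx":0,"ty":0,"tz":0,"ax":0,"ay":0,"az":0},{"jaw":0.8,"tx":0,"ty":0,"tz":0,"ax":0,"ay":0,"az":0},{"jaw":0.8,"tx":0,"ty":0,"tz":0,"ax":0,"ay":0,"az":0},{"jaw":0.8,"tx":0,"ty":0,"tz":0,"ax":0,"ay":0,"az":0},{"jaw":0.8,"tx":0,"ty":0,"tz":1,"ax":0,"ay":0,"az":0},{"jaw":0.8,"tx":0,"ty":0,"tz":4,"ax":0,"ay":0,"az":0},{"jaw":0.8,"tx":0,"ty":0,"tz":9,"ax":0,"ay":0,"az":0},{"jaw":0.8,"tx":0,"ty":0,"tz":14,"ax":0,"ay":0,"az":0},{"jaw":0.8,"tx":0,"ty":0,"tz":18,"ax":0,"ay":0,"az":0}]'
python3 -m pendant '[{"jaw":0.8,"tx":-5,"ty":-4,"tz":0,"ax":0,"ay":0,"az":0},{"jaw":0.8,"tx":-10,"ty":-8,"tz":0,"ax":0,"ay":0,"az":0},{"jaw":0.8,"tx":-15,"ty":-12,"tz":0,"ax":0,"ay":0,"az":0},{"jaw":0.8,"tx":-20,"ty":-16,"tz":0,"ax":0,"ay":0,"az":0},{"jaw":0.8,"tx":-20,"ty":-16,"tz":0,"ax":0,"ay":0,"az":0},{"jaw":0.8,"tx":-20,"ty":-16,"tz":0,"ax":0,"ay":0,"az":0}]'
python3 - <<'E'
from h import *
from rig import manip
A=manip.get_image("top");P=pts(A);hsv=cv2.cvtColor(A["pixels"],cv2.COLOR_BGR2HSV);H,S,V=cv2.split(hsv)
ok=A["depth"]>0
def at(a,b,c,d):return ok&(P[...,0]>a)&(P[...,0]<b)&(P[...,1]>c)&(P[...,1]<d)
q=P[at(.41,.56,-.33,-.17)&(S<60)&(V>120)&(P[...,2]<.012)];M=np.c_[q[:,:2],np.ones(len(q))];print("blade",len(q),np.linalg.lstsq(M,q[:,2],rcond=None)[0].round(4),np.median(q,0).round(4))
q=P[at(.53,.66,-.28,-.17)&(P[...,2]>.045)&(V<140)&(S>60)];print("handle",len(q),q.min(0).round(3),q.max(0).round(3))
m=at(.4,.6,.15,.31)&((H<5)|(H>174))&(S>170);print("red in pot",m.sum(),np.median(P[m],0).round(3))
for n,b in(("glue",(.64,.76,-.2,-.08)),("tin",(.66,.79,.1,.23)),("plane",(.24,.49,.4,.6))):print(n,np.median(P[at(*b)&(P[...,2]>.03)],0).round(4))
E
```

```text
clock: 21.82
position: [0.5549, -0.2277, 0.2086]
ee_rot: [0.0, 0.994, 0.114, 0.0]
contact_force: [0.1, -0.3, -0.7]
width: 0.0773
gripper_force: 0.0
clock: 22.58
position: [0.3544, -0.3876, 0.206]
ee_rot: [-0.001, 0.994, 0.113, -0.0]
contact_force: [0.6, -0.6, -0.2]
width: 0.0768
gripper_force: 0.0
blade 1221 [0.0042 0.0013 0.0012] [ 0.4873 -0.2491  0.0028]
handle 286 [ 0.534 -0.238  0.045] [ 0.622 -0.201  0.063]
red in pot 259 [0.504 0.223 0.027]
glue [ 0.6938 -0.1399  0.1017]
tin [0.7219 0.172  0.0892]
plane [0.3729 0.5067 0.0348]
```

The scoop is lying flat, the knobs are in the pot and nothing else has moved, so I'm handing the job in.

```bash
python3 -c "
from rig import manip
print(manip.sign_off())"
```

```text
the job is handed in; nothing more can be done
None
```

Job handed in: all five knobs are in the blue pot, the scoop lies flat and right way up on the bench, and the pot, glue bottle, tin and hand plane are standing undisturbed, finished at about 23 s of the 72 s allowed.

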